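# Unlatch and open the gate of the seal locker

## Robot

A 7-joint arm with a two-finger parallel gripper is mounted at the origin on the work surface; the furniture and walls round the work are solid. World frame = base frame: x ahead of the robot, y to its left, z up, the work surface at z = 0. Lengths are in m, angles in rad, forces in N, time in s.
With the tool pointing down it reaches from about 0.4 to 0.85 m from the base axis. Payload 10.4 kg.
Tool frame: the origin (TCP) lies at the centre of the arm's flange, where the gripper is bolted on; the fingertips stand 173 mm ahead of it and the grasp point (between the pads) lies 155 mm ahead of it; z points along the fingers, y is the line along which they close (so a half turn about z gives the same grasp; the last joint's range is limited). The gripper opens to 85 mm and grips with 20 to 120 N. Pads are 22 mm wide; open, the fingers measure 114 mm over their backs; the gripper's body (76 mm by 85 mm) begins 54 mm behind the grasp point. The pads swing forward as they close: fully open they stand 13 mm farther back than shut.
Start: joints at [1.153, 0.332, -0.065, 1.46, 0.022, 1.35, -0.088], TCP at [0.24, -0.577, 0.405] pointing down, gripper open.
Joint ranges: [-2.6, 2.6], [-0.5, 2.12], [-1.47, 1.34], [0.16, 2.42], [-1.27, 4.41], [0.06, 2.06], [-2.6, 2.6]. Speed limits (rad/s): [2.22, 2.22, 2.79, 2.79, 3.14, 3.14, 3.14].

## Interface

Orientations are given as a rotation vector (axis times angle).
In Python, from cell import ctrl gives the robot as it stands.
- The arm moves only by the tool apply_moves, never from a script. Its argument "increments" is a list that holds one entry, the list of rows, each a list of 7 numbers: the shift along the world's x, y, z in mm, then the turn, a rotation vector about the world's x, y, z in degrees, then the gripper command: -1 is shut, 1 is fully open, values between are in proportion. A call has 1 to 5 rows; each row is the pose to reach, as a shift and turn from the pose commanded when the call began; what a row does not reach only later rows make up. A row lasts 1/12 s, in which the tool goes at most 41.7 mm and 7.16 degrees, less where a joint would pass 70% of its speed; a pose out of reach is approached as far as the arm can. A call with a gripper value outside its range is refused whole. The fingers move at their own pace and stop on an object; the grip force is fixed at half the most. Time passes only in rows, so rows that repeat a pose let the fingers close. It gives the time, the measured TCP pose, the force, the opening and the grip force at its end, in the units of the state.
- ctrl.get_state(): the state, without advancing time (a new reading comes with each control period).
- ctrl.get_image(name): name is "side" or "top" or "wrist"; returns a dict with "image" (384x512x3 uint8, blue, green, red), "mtx" (3x3 intrinsics, pixels), "k1" (the pictures are not rectified: a ray, as slopes to the right and down, at radius r is drawn at 1 + k1 r^2 times it, then the intrinsics apply), "eye" and "attitude" of the camera in the world; the wrist camera has in their place "tool_from_camera" (4x4, takes a point from camera to tool coordinates, whose origin is the TCP and whose axes are the flange's). Camera axes: x right, y up, looking along -z (the intrinsics and any distortion apply to the point x, -y, -z); pixel columns grow to the right and rows downward; lengths in m; the calibration is good to about 2 mm. A picture is of the moment at which its call begins: read the wrist's pose just before it. There is no depth.
- ctrl.job_done(): hands the job in; it is judged then, once.
Trained networks look in a picture, given as the dict that the camera call returned (one of the last four; its "shot" number tells which), for a name from the list of things; names that differ only in an ending like _2 or _b are one class to them, and where a whole thing is asked for, a point or a joint stands for the part that bears it (a point fixed in the world has none). Each returns a list of dicts, best first, with "score" (0 to 1); they miss things now and then, are a little off and sometimes report something else, mostly with a low value. They report only what shows in the picture. A call takes as long as a camera call.
- ctrl.cut_out(picture, query): "mask" (384x512 bool, what is visible of it) and "box" ([left, top, right, bottom] in pixels, round what is visible of it).
- ctrl.landmark_of(picture, query): "uv" ([column, row] in pixels: a listed point, or the origin of a listed thing).
The state is a dict: "clock": time; "joint_pos": joint angles; "joint_vel": joint speeds; "effort": joint torques, N m; "tool_pos": TCP position; "eef_rot": TCP orientation; "wrist_force": force on the tool from outside, world axes, zero at the start; "torque": the same for the moment, N m; "width": finger opening in m; "grasp_force": force on a finger pad.
Only numpy, scipy, OpenCV 4.12 (cv2) and the standard library are available. Lean on these libraries where they do the work, as an engineer would, in place of code of your own. Each camera call takes 0.05 s, during which the arm holds its last target. There are 200 camera calls.

## Task

Open the little grey locker so that the rubber stamp inside can be got at: ease the brass thumb-latch bar up by its black knob until it clears the catch, swing the blue gate out until it stands about square to the locker's front, then let go with the bar dropped back to rest. Go by feel: do not force the bar against the catch or its soft red buffer, do not fling the gate, and leave the stamp, bottle, jar and black weight where they are.

Things in the scene. Friction and masses are not known exactly. Their poses are not given: they have to be found in the camera images.
- locker: Fixed grey steel locker, 90 (x) x 260 (y) x 150 mm high. Origin: centre of its underside; its front faces its own -x. The barred blue gate (164 wide, 146 high, 10 thick) fills the front; shut, its mid-plane lies 51 mm in front of the origin. Nothing of the locker but the knob and the catch stands higher than 150 mm (guide staple of the latch: 170 mm)
- gate_hinge (a point): Point on the gate's vertical hinge axis at table height, at the left (+y) end of the gate: 51 mm to -x and 100 mm to +y of the locker's origin
- gate (a joint): Gate angle in rad: 0 shut, grows as the free edge swings toward the locker's -x (clockwise seen from above), up to 1.75. The hinge is slightly stiff and the gate stays where it is left
- latch (a joint): Angle of the latch bar in rad: 0 level and at rest on its guide staple, grows as its free end is lifted, up to 0.5. The bar turns on a bolt on the gate's front (axis square to the gate), 45 mm from the gate's hinge and 140 mm high; it weighs about 0.15 kg and falls back by itself
- bar: The brass latch bar, 8 thick (x) x 165 long (y) x 14 mm high, 16 mm in front of the gate's mid-plane. Origin on its pivot bolt; it points to its own -y, its free end lies 155 mm from the pivot and sits in the catch. Held upright, the gripper lets the knob turn between its pads; hold it lightly, with 20 N or so
- knob (a point): Grip point of the upright round black knob (14 mm diameter) on the bar: 85 mm along the bar from the pivot and 42 mm above the bar's centre line, so it rises AND leans toward the hinge as the bar turns about its pivot; follow that arc. Its top is 21 mm above this point, the bar's upper face 35 mm below; at rest it is 182 mm above the table, clear all round. Grasp from above, fingers in front of and behind it
- catch: Steel catch on the right jamb round the bar's free end; origin at the back of its plate, 143 mm from the pivot along the bar. On the plate sits a slider with a nose and a hood, whose height is set anew each time within 30 mm and is not measured. The bar on nose or buffer must never be pressed harder than 8 N (about 13 N up at the knob)
- catch_plate (a point): Middle of the catch plate's front (this point does not show the slider's height). The nose, 5 mm thick, stands in front of the bar and ends 5 to 35 mm above the underside of the resting bar. The red spring buffer under the hood is met by 2 to 4 mm more lift than clears the nose: 3.5 N per mm there, about 10 N per mm felt at the knob, 8 mm travel. A bar just touching it can be pulled straight out
- seal: Loose wooden rubber stamp, 27 x 52 x 71 mm, standing in the locker behind the gate. Origin: centre of its underside. Bystander
- dropper: Loose brown dropper bottle, 34 x 34 x 110 mm, standing left of the gate. Origin: centre of its underside. Bystander
- paste: Loose white jar with black lid, 56 x 56 x 55 mm, standing in front of the locker to the right. Origin: centre of its underside. Bystander
- black_weight: Loose black paper weight with a knob, 46 x 76 x 49 mm, standing right of the locker. Origin: centre of its underside. Bystander

How it is judged:
On the way, in this order (a step that is already met when the one before it is completed fails the run):
1. the bar is lifted with the gate still shut (value of joint latch above 0.03 rad and value of joint gate below 0.06 rad), for 0.1 s.
2. the gate is out past the catch (value of joint gate above 0.3 rad), for 0.1 s.
At the end, for the whole second after the job is handed in: The gate stands open by more than 1.25 rad (72 degrees) and at rest, and the latch bar has dropped back to within 0.04 rad of level (value of joint gate above 1.25 rad and value of joint latch below 0.04 rad and velocity of joint gate between -0.05 and 0.05 rad/s); the robot touches nothing.
It fails at once if the bar is pressed on the catch (nose or buffer) with more than 8 N (contact force between bar and catch above 8 N).
It fails at once if the gate is flung (faster than 2 rad/s) (velocity of joint gate above 2 rad/s).
It fails at once if the stamp, bottle, jar or weight is moved by more than 15 mm (distance of any of seal, dropper, paste, black_weight from where it was at the start of the episode above 0.015 m).
It also fails if it takes over 70 s, if anything falls off the work surface, if the arm or the gripper's body presses on something with over 40 N, if the wrist force passes 120 N, or if a joint passes its speed limit or range.

## Working session

There is one attempt and no reset: what is moved stays moved. The work goes in short steps, Python scripts to look and compute and a tool call to move; the robot and the scene stay as the last step left them, time stands still between calls to the robot, and variables do not carry over. Pictures are saved under pics/ and viewed, at most 10 in all, crops included, and the job is handed in when it is done.

Besides the shell and the picture viewer there is one more tool, called after "Emit:" by a JSON object that holds its "op" and its "data". apply_moves: Moves the arm, as the interface text tells. Its arguments: {"type":"object","properties":{"increments":{"type":"array","items":{"type":"array","items":{"type":"array","items":{"type":"number"}}}}},"required":["increments"]}

```bash
mkdir -p pics; cat > h.py <<'E'
import numpy as np, cv2
from scipy.spatial.transform import Rotation as R
from scipy.optimize import least_squares
from cell import ctrl
def rot(a):
    a=np.array(a,float)
    return a if a.shape==(3,3) else (R.from_rotvec(a).as_matrix() if a.size==3 else R.from_quat(a).as_matrix())
def cam(p,st=None):
    if 'eye' in p: return rot(p['attitude']),np.array(p['eye'])
    T=np.array(p['tool_from_camera']); A=rot(st['eef_rot'])
    return A@T[:3,:3], A@T[:3,3]+st['tool_pos']
def ray(p,uv,st=None):
    K=np.array(p['mtx']); 
    d=np.array([(uv[0]-K[0,2])/K[0,0],(uv[1]-K[1,2])/K[1,1]]); s=d.copy()
    for _ in range(20): s=d/(1+p['k1']*(s@s))
    A,e=cam(p,st); v=A@np.array([s[0],-s[1],-1]); return e,v/np.linalg.norm(v)
def proj(p,X,st=None):
    A,e=cam(p,st); c=A.T@(np.array(X)-e); s=np.array([c[0],-c[1]])/-c[2]
    s=s*(1+p['k1']*(s@s)); K=np.array(p['mtx']); return np.array([K[0,0]*s[0]+K[0,2],K[1,1]*s[1]+K[1,2]])
def tri(rs):
    A=sum(np.eye(3)-np.outer(v,v) for e,v in rs); b=sum((np.eye(3)-np.outer(v,v))@e for e,v in rs)
    X=np.linalg.solve(A,b); return X,[1e3*np.linalg.norm(np.cross(X-e,v)) for e,v in rs]
E
python3 - <<'E'
from h import *
st=ctrl.get_state(); print({k:np.round(v,3) for k,v in st.items()})
P={}
for n in ['side','top','wrist']:
    p=ctrl.get_image(n); P[n]=p; cv2.imwrite(f'pics/{n}0.png',p['image'])
    if n!='wrist': print(n,p['eye'],p['attitude'])
    print(p['mtx'],p['k1'])
L={}
for q in ['knob','gate_hinge','catch_plate','locker','bar','catch','seal','dropper','paste','black_weight']:
    rs=[]
    for n,p in P.items():
        r=ctrl.landmark_of(p,q)
        if r: print(q,n,np.round(r[0]['uv'],1),round(r[0]['score'],2)); rs.append(ray(p,r[0]['uv'],st)) if r[0]['score']>.4 else 0
    if len(rs)>1: print('   ',*[np.round(x,4) for x in tri(rs)])
cv2.imwrite('pics/a.png',np.hstack([cv2.resize(P[n]['image'],(400,300)) for n in ('side','top')]))
E
```

```text
{'clock': np.float64(0.0), 'joint_pos': array([ 1.153,  0.333, -0.065,  1.461,  0.022,  1.35 , -0.088]), 'joint_vel': array([ 0.001, -0.   , -0.   , -0.001,  0.   ,  0.001,  0.001]), 'effort': array([ 1.0000e-03, -6.2546e+01,  4.9000e-02, -3.9161e+01,  1.6000e-02,
        1.0000e-02,  0.0000e+00]), 'tool_pos': array([ 0.24 , -0.577,  0.404]), 'eef_rot': array([-3.079e+00, -6.160e-01,  1.000e-03]), 'wrist_force': array([ 0.409, -0.521, -0.511]), 'torque': array([ 0.026,  0.02 , -0.007]), 'grasp_force': np.float64(0.0), 'width': np.float64(0.085)}
side [-0.12233162 -0.24937161  0.58917586] [ 0.83781098 -0.63549864 -1.22013528]
[[395.33460372   0.         252.3067929 ]
 [  0.         395.33460372 194.67795686]
 [  0.           0.           1.        ]] -0.011627136456237993
top [ 0.19785943 -0.0926315   0.89258027] [ 0.3786676  -0.35535177 -1.42647156]
[[362.36167545   0.         252.93318773]
 [  0.         362.36167545 190.74992335]
 [  0.           0.           1.        ]] -0.007354017458193233
[[269.77207436   0.         254.25878876]
 [  0.         269.77207436 193.33050422]
 [  0
[... 367 characters left out ...]
953  0.1399] [6.5926 6.5926]
locker side [268.  222.1] 0.78
locker top [264.3 202. ] 0.58
    [ 0.6299 -0.0892 -0.0083] [3.0942 3.0942]
bar side [240.7 187.5] 0.59
bar top [249.5 203.4] 0.8
    [ 0.5499 -0.0519  0.139 ] [2.1616 2.1616]
catch side [311.2 186.4] 0.84
catch top [304.7 198.6] 0.66
    [ 0.5801 -0.1869  0.1396] [7.5414 7.5414]
seal side [251.7 220.2] 0.69
dropper side [193.9 238.6] 0.59
dropper top [202.8 230.2] 0.8
    [ 0.5276  0.0644 -0.0057] [2.4919 2.4919]
paste side [346.6 285.1] 0.86
paste top [341.  267.1] 0.97
    [ 0.4697 -0.2938 -0.0117] [4.0272 4.0272]
black_weight side [346.6 225.9] 0.91
black_weight top [340.8 196.8] 0.7
    [ 0.668  -0.2884 -0.0112] [8.5459 8.5459]
```

View pics/a.png

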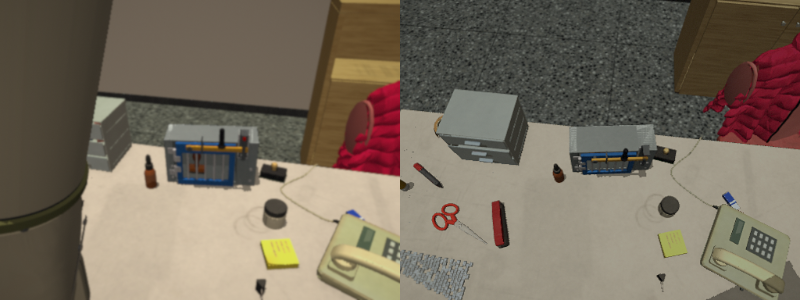

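```bash
python3 - <<'E'
from h import *
P={n:ctrl.get_image(n) for n in ['side','top']}
# fit locker pose (x,y,yaw) to landmarks
pts={'knob':(-.067,-.030,.182),'gate_hinge':(-.051,.1,0),'locker':(0,0,0),'bar':(-.067,.055,.140),'catch':(-.067,-.088,.140)}
obs=[]
for n,p in P.items():
    for q in pts:
        r=ctrl.landmark_of(p,q)
        if r: obs.append((n,q,np.array(r[0]['uv'])))
def W(v,X): return R.from_euler('z',v[2]).apply(X)+[v[0],v[1],0]
def f(v): return np.concatenate([proj(P[n],W(v,pts[q]))-uv for n,q,uv in obs])
s=least_squares(f,[.63,-.09,0],loss='soft_l1',f_scale=2)
print(s.x,np.degrees(s.x[2]))
for (n,q,u),e in zip(obs,f(s.x).reshape(-1,2)): print(n,q,u.round(),e.round(1))
for q in pts: print(q,W(s.x,pts[q]).round(4))
E
```

```text
[ 0.63054069 -0.09477443  0.19988703] 11.452683044818219
side knob [285. 169.] [-0.8  0.1]
side gate_hinge [228. 232.] [-2.2  0.8]
side locker [269. 221.] [ 0.1 -1.1]
side bar [241. 189.] [ 2.  -2.8]
side catch [312. 184.] [-0.9  2.7]
top knob [288. 193.] [ 0.1 -2.2]
top gate_hinge [304. 196.] [-71.6  24.5]
top locker [268. 204.] [-0. -4.]
top bar [248. 202.] [ 1.7 -0.4]
top catch [305. 195.] [6. 2.]
knob [ 0.5708 -0.1375  0.182 ]
gate_hinge [ 0.5607 -0.0069  0.    ]
locker [ 0.6305 -0.0948  0.    ]
bar [ 0.554  -0.0542  0.14  ]
catch [ 0.5823 -0.1943  0.14  ]
```

Wide views: the locker sits at roughly (268,200) px in both, gate closed, and the knob is at (285,170) in side. Its yaw is about 11.5°. The space above it is clear, so I'll move there.

Emit:
{"op": "apply_moves", "data": {"increments": [[[110,147,45,0,0,27,1],[110,147,45,0,0,27,1],[110,147,45,0,0,27,1],[110,147,45,0,0,27,1],[110,147,45,0,0,27,1]]]}}

```text
clock: 2.67
tool_pos: [0.3536, -0.4258, 0.4514]
eef_rot: [2.843, 1.334, 0.003]
wrist_force: [0.4, 0.4, 1.7]
width: 0.0853
grasp_force: 0.0
```

Emit:
{"op": "apply_moves", "data": {"increments": [[[110,147,0,0,0,27,1],[110,147,0,0,0,27,1],[110,147,0,0,0,27,1],[110,147,0,0,0,27,1],[110,147,0,0,0,27,1]]]}}

```text
clock: 3.08
tool_pos: [0.4634, -0.2772, 0.4502]
eef_rot: [2.452, 1.964, 0.004]
wrist_force: [-0.1, -0.0, 0.8]
width: 0.0859
grasp_force: 0.0
```

Emit:
{"op": "apply_moves", "data": {"increments": [[[90,100,0,0,0,25,1],[90,100,0,0,0,25,1],[90,100,0,0,0,25,1],[90,100,0,0,0,25,1],[90,100,0,0,0,25,1]]]}}

```text
clock: 3.5
tool_pos: [0.5523, -0.1789, 0.4496]
eef_rot: [-1.972, -2.445, -0.003]
wrist_force: [0.2, -0.5, -0.5]
width: 0.0853
grasp_force: 0.0
```

```bash
cat > fit.py <<'E'
from h import *
import sys
st=ctrl.get_state(); pw=ctrl.get_image('wrist')
P={'wrist':pw,'side':ctrl.get_image('side'),'top':ctrl.get_image('top')}
print(st['tool_pos'].round(4),st['eef_rot'].round(3),st['wrist_force'].round(2),st['clock'],st['joint_pos'].round(2))
print(np.round(pw['tool_from_camera'],3))
pts={'knob':(-.067,-.030,.182),'gate_hinge':(-.051,.1,0),'locker':(0,0,0),'bar':(-.067,.055,.140),'catch':(-.067,-.088,.140)}
obs=[]
for n,p in P.items():
    for q in pts:
        r=ctrl.landmark_of(p,q)
        if r: obs.append((n,q,np.array(r[0]['uv'])))
def W(v,X): return R.from_euler('z',v[2]).apply(X)+[v[0],v[1],0]
def f(v): return np.concatenate([proj(P[n],W(v,pts[q]),st)-uv for n,q,uv in obs])
s=least_squares(f,[.63,-.09,.2],loss='soft_l1',f_scale=2)
print(s.x,np.degrees(s.x[2]))
for (n,q,u),e in zip(obs,f(s.x).reshape(-1,2)): print(n,q,u.round(),e.round(1))
for q in pts: print(q,W(s.x,pts[q]).round(4))
cv2.imwrite('pics/'+sys.argv[1],pw['image'])
A=rot(st['eef_rot']); print('tool y',A[:,1].round(3),'z',A[:,2].round(3))
E
python3 fit.py w1.png
```

```text
[ 0.5523 -0.1789  0.4496] [-1.972 -2.445 -0.003] [ 0.2  -0.53 -0.54] 3.5 [ 0.67  0.26 -0.53  1.49  0.13  1.43  0.35]
[[ 0.     0.956  0.294  0.075]
 [ 1.    -0.    -0.     0.001]
 [-0.     0.294 -0.956  0.03 ]
 [ 0.     0.     0.     1.   ]]
[ 0.627571   -0.0938978   0.22490851] 12.886308326025773
wrist gate_hinge [283.  43.] [-1.5 -1.8]
wrist locker [310. 118.] [ 5.  -2.1]
wrist bar [278.  56.] [0.9 3.2]
wrist catch [285. 211.] [-8.2 -8.4]
side knob [285. 172.] [-1.  -1.9]
side gate_hinge [226. 233.] [0.2 0.5]
side locker [268. 223.] [ 0.4 -3. ]
side bar [241. 186.] [1.8 0.6]
side catch [311. 186.] [0.2 0.5]
top gate_hinge [231. 220.] [1.  2.1]
top locker [266. 205.] [ 0.7 -3.4]
top bar [248. 204.] [ 1.8 -0.3]
knob [ 0.5689 -0.1381  0.182 ]
gate_hinge [ 0.5556 -0.0078  0.    ]
locker [ 0.6276 -0.0939  0.    ]
bar [ 0.55   -0.0552  0.14  ]
catch [ 0.5819 -0.1946  0.14  ]
tool y [0.977 0.212 0.001] z [ 0.001  0.002 -1.   ]
```

View pics/w1.png

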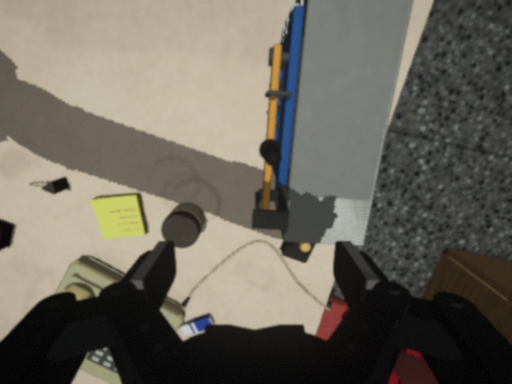

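Wrist view: the knob top is at (269,149), with the bar running from (276,50) to (267,200) and the catch at (270,212). The blue gate's top edge runs beside the bar. I'll segment for precise numbers.

```bash
python3 - <<'E'
from h import *
st=ctrl.get_state(); p=ctrl.get_image('wrist'); im=p['image'].astype(int)
def at(uv,z):
    e,v=ray(p,uv,st); return e+v*(z-e[2])/v[2]
b,g,r=im[...,0],im[...,1],im[...,2]
for nm,m,z in (('brass',(r>140)&(b<90)&(g>80),.147),('blue',(b>120)&(r<70)&(g<120),.146)):
    P=[]
    for y in list(range(50,85))+list(range(105,135))+list(range(170,185)):
        x=np.where(m[y,240:310])[0]
        if len(x)>3: P.append(at((240+x.mean(),y),z)[:2])
    P=np.array(P); vx,vy,x0,y0=cv2.fitLine(P.astype(np.float32),cv2.DIST_HUBER,0,1e-4,1e-4).ravel()
    print(nm,len(P),np.degrees(np.arctan2(vy,vx)),x0,y0, P[[0,-1]].round(4))
m=((im.max(2)<45)).astype(np.uint8); m[:,:250]=0;m[:,290:]=0;m[:130]=0;m[175:]=0
ys,xs=np.where(m); print('dark box',xs.min(),xs.max(),ys.min(),ys.max())
cv2.imwrite('pics/k.png',cv2.resize(p['image'][20:240,200:320],None,fx=2.7,fy=2.7,interpolation=cv2.INTER_CUBIC))
for q in ('knob',):
    for o in ctrl.cut_out(p,q): print(q,o['box'],o['score'])
    print(ctrl.landmark_of(p,q))
print(at((269,149),.203),at((270,160),.182))
E
```

```text
brass 75 -81.34993 0.5546826 -0.10219217 [[ 0.5477 -0.054 ]
 [ 0.5653 -0.1742]]
blue 75 -81.3072 0.57013905 -0.096582286 [[ 0.5629 -0.0507]
 [ 0.5815 -0.1701]]
dark box 264 282 132 174
knob [263.3, 41.3, 283.0, 207.1] 0.67
[{'uv': [276.5, 151.7], 'score': 0.84}]
[ 0.55373844 -0.13597991  0.203     ] [ 0.55842362 -0.14787041  0.182     ]
```

View pics/k.png

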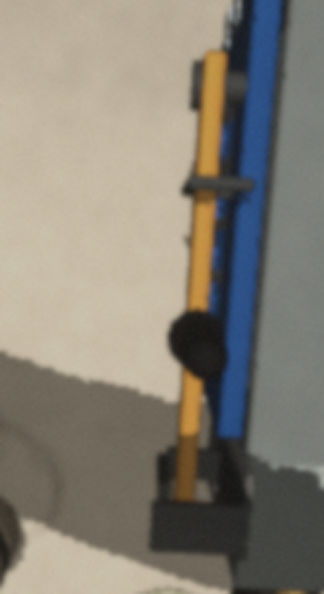

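Crop: the knob's top disc is around uv (276,151.5) and its foot around (271,143). Yaw from the bar and gate lines is 8.65° in both cases.

```bash
python3 - <<'E'
from h import *
st=ctrl.get_state(); p=ctrl.get_image('wrist'); ps=ctrl.get_image('side');pt=ctrl.get_image('top')
def at(uv,z):
    e,v=ray(p,uv,st); return (e+v*(z-e[2])/v[2]).round(4)
print(at((276,151.5),.203),at((271,143),.147),at((275,149),.182))
rs=[ray(p,(276.5,151.7),st)]
for q in (ps,pt):
    r=ctrl.landmark_of(q,'knob'); print(r[:1]); rs+= [ray(q,r[0]['uv'])] if r and r[0]['score']>.5 else []
print(tri(rs)); print(st['tool_pos'])
for X in ((.561,-.138,.203),(.561,-.138,.182),(.561,-.138,.147)): print(proj(p,X,st),proj(ps,X))
E
```

```text
[ 0.5597 -0.1368  0.203 ] [ 0.5589 -0.1366  0.147 ] [ 0.5606 -0.1375  0.182 ]
[{'uv': [286.4, 169.7], 'score': 0.61}]
[]
(array([ 0.56258231, -0.14121417,  0.18544826]), [np.float64(2.179599002915264), np.float64(2.1795990029153103)])
[ 0.55042282 -0.18289159  0.44973015]
[277.27501822 153.33287398] [283.86695682 162.44412394]
[275.32048469 149.67776802] [283.56767816 171.53920697]
[272.70792517 144.79128392] [283.08703292 186.1221726 ]
```

Emit:
{"op": "apply_moves", "data": {"increments": [[[10,46,-50,0,0,-3,1],[10,46,-50,0,0,-3,1],[10,46,-50,0,0,-3,1],[10,46,-50,0,0,-3,1],[10,46,-50,0,0,-3,1]]]}}

```text
clock: 5.22
tool_pos: [0.5605, -0.1376, 0.4003]
eef_rot: [2.048, 2.381, -0.0]
wrist_force: [-1.0, -0.1, -0.1]
width: 0.0855
grasp_force: 0.0
```

```bash
cat > look.py <<'E'
from h import *
import sys
for _ in range(4): ctrl.get_image('side')
st=ctrl.get_state(); p=ctrl.get_image('wrist')
print(st['tool_pos'].round(4),st['wrist_force'].round(2),st['clock'],st['joint_pos'].round(2)); A=rot(st['eef_rot']);print(A[:,1:].T.round(4))
G=st['tool_pos']+A[:,2]*.155
print('grasp',G.round(4), 'knob guess proj',[proj(p,(.560,-.137,z),st).round(1) for z in (.147,.182,.203)], 'axis', [proj(p,(G[0],G[1],z),st).round(1) for z in (.147,.182,.203)])
print(ctrl.landmark_of(p,'knob')[:1],[o['box'] for o in ctrl.cut_out(p,'knob')[:1]])
cv2.imwrite('pics/'+sys.argv[1],p['image'])
E
python3 look.py w2.png
```

```text
[ 0.5604 -0.1378  0.4006] [-0.05  0.36  0.64] 5.4167 [ 0.62  0.28 -0.54  1.58  0.15  1.33  0.2 ]
[[ 9.889e-01  1.485e-01  1.200e-03]
 [ 1.300e-03 -6.000e-04 -1.000e+00]]
grasp [ 0.5606 -0.1379  0.2456] knob guess proj [array([252.5, 198.9]), array([252.3, 213.6]), array([252.1, 225. ])] axis [array([253.1, 200. ]), array([253. , 214.9]), array([252.8, 226.4])]
[{'uv': [251.5, 215.3], 'score': 0.64}] [[241.1, 86.0, 264.3, 270.0]]
```

View pics/w2.png

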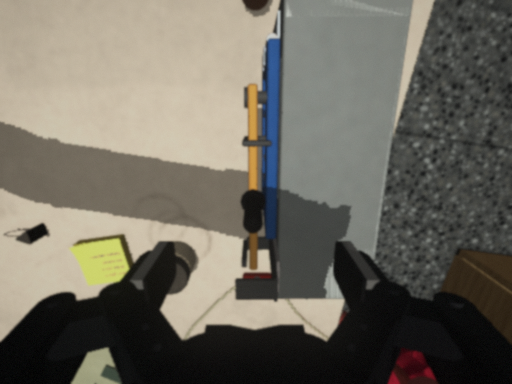

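The wrist view shows the knob centred between the fingers (252, 190–232), the catch at (257,285) and nothing in the way. Descending with the fingers partly closed.

Emit:
{"op": "apply_moves", "data": {"increments": [[[0,2,-30,0,0,0,0.2],[0,2,-50,0,0,0,0],[0,2,-61,0,0,0,0],[0,2,-61,0,0,0,-0.2],[0,2,-61,0,0,0,-0.3]]]}}

```text
clock: 5.98
tool_pos: [0.5605, -0.1351, 0.3391]
eef_rot: [-2.048, -2.382, -0.0]
wrist_force: [-0.1, 0.2, -0.2]
width: 0.0298
grasp_force: 0.0
```

Emit:
{"op": "apply_moves", "data": {"increments": [[[0,0,0,0,0,0,-0.4],[0,0,0,0,0,0,-0.5],[0,0,0,0,0,0,-0.53],[0,0,0,0,0,0,-0.53],[0,0,0,0,0,0,-0.53]]]}}

```text
clock: 6.4
tool_pos: [0.5605, -0.1349, 0.3392]
eef_rot: [2.048, 2.382, 0.0]
wrist_force: [0.1, -1.1, 0.4]
width: 0.02
grasp_force: 0.0
```

```bash
python3 look.py w3.png
```

```text
[ 0.5604 -0.1349  0.3388] [0.65 0.13 0.64] 6.6 [ 0.61  0.32 -0.54  1.66  0.17  1.21  0.18]
[[ 9.887e-01  1.498e-01  1.000e-04]
 [ 1.000e-04 -0.000e+00 -1.000e+00]]
grasp [ 0.5604 -0.1349  0.1838] knob guess proj [array([251.8, 232.8]), array([251.2, 261.4]), array([250.7, 286.1])] axis [array([252.9, 230.1]), array([252.6, 258.2]), array([252.3, 282.3])]
[{'uv': [254.3, 265.9], 'score': 0.82}] [[234.7, 81.0, 268.6, 325.4]]
```

View pics/w3.png

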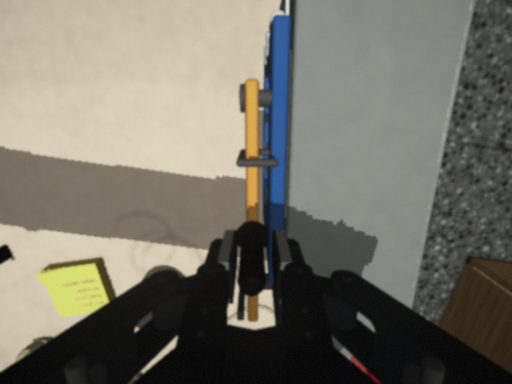

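The knob (240–266) is centred between the pads (233 and 273). Closing gently.

Emit:
{"op": "apply_moves", "data": {"increments": [[[0,0,0,0,0,0,-0.6],[0,0,0,0,0,0,-0.65],[0,0,0,0,0,0,-0.68],[0,0,0,0,0,0,-0.7],[0,0,0,0,0,0,-0.7]]]}}

```text
clock: 7.17
tool_pos: [0.5597, -0.1351, 0.3386]
eef_rot: [-2.048, -2.38, 0.003]
wrist_force: [-7.3, -0.6, 4.7]
width: 0.0134
grasp_force: 22.2
```

Emit:
{"op": "apply_moves", "data": {"increments": [[[0,0,0,0,0,0,-0.7],[0,0,0,0,0,0,-0.7],[0,0,0,0,0,0,-0.7]]]}}

```text
clock: 7.42
tool_pos: [0.5597, -0.1351, 0.3386]
eef_rot: [-2.047, -2.38, 0.003]
wrist_force: [-8.3, 0.1, 4.4]
width: 0.0132
grasp_force: 22.2
```

Emit:
{"op": "apply_moves", "data": {"increments": [[[-0.6,0.5,1.0,0,0,0,-0.7],[-0.7,1.0,2.0,0,0,0,-0.7],[-0.8,1.5,3.0,0,0,0,-0.7],[-0.8,1.5,3.0,0,0,0,-0.7],[-0.8,1.5,3.0,0,0,0,-0.7]]]}}

```text
clock: 7.83
tool_pos: [0.5592, -0.1337, 0.3413]
eef_rot: [-2.048, -2.381, 0.002]
wrist_force: [-4.6, -1.8, -2.5]
width: 0.0131
grasp_force: 21.8
```

```bash
python3 - <<'E'
from math import *
for i in range(1,25):
    from scipy.optimize import brentq
    t=brentq(lambda t:85*sin(t)+42*(cos(t)-1)-i,0,.6); a=-(85*(cos(t)-1)-42*sin(t))
    print(i,round(t,3),'along',round(a,2),'dx',round(-.15*a,2),'dy',round(.989*a,2),'catch lift',round(143*sin(t),1))
E
```

```text
1 0.012 along 0.5 dx -0.08 dy 0.5 catch lift 1.7
2 0.024 along 1.02 dx -0.15 dy 1.01 catch lift 3.4
3 0.036 along 1.55 dx -0.23 dy 1.53 catch lift 5.1
4 0.048 along 2.1 dx -0.31 dy 2.07 catch lift 6.8
5 0.06 along 2.66 dx -0.4 dy 2.63 catch lift 8.5
6 0.072 along 3.24 dx -0.49 dy 3.2 catch lift 10.3
7 0.084 along 3.83 dx -0.58 dy 3.79 catch lift 12.0
8 0.097 along 4.45 dx -0.67 dy 4.4 catch lift 13.8
9 0.109 along 5.08 dx -0.76 dy 5.02 catch lift 15.6
10 0.122 along 5.72 dx -0.86 dy 5.66 catch lift 17.3
11 0.134 along 6.39 dx -0.96 dy 6.32 catch lift 19.1
12 0.147 along 7.07 dx -1.06 dy 6.99 catch lift 21.0
13 0.16 along 7.77 dx -1.17 dy 7.69 catch lift 22.8
14 0.173 along 8.5 dx -1.27 dy 8.4 catch lift 24.6
15 0.186 along 9.24 dx -1.39 dy 9.14 catch lift 26.5
16 0.199 along 10.0 dx -1.5 dy 9.89 catch lift 28.3
17 0.213 along 10.78 dx -1.62 dy 10.67 catch lift 30.2
18 0.226 along 11.59 dx -1.74 dy 11.46 catch lift 32.1
19 0.24 along 12.42 dx -1.86 dy 12.28 catch lift 34.0
20 0.254 along 13.27 dx -1.99 dy 13.13 catch lift 35.9
21 0.268 along 14.15 dx -2.12 dy 13.99 catch lift 37.8
22 0.282 along 15.05 dx -2.26 dy 14.88 catch lift 39.8
23 0.296 along 15.98 dx -2.4 dy 15.8 catch lift 41.8
24 0.311 along 16.93 dx -2.54 dy 16.75 catch lift 43.8
```

Emit:
{"op": "apply_moves", "data": {"increments": [[[-0.1,0.3,0.5,0,0,0,-0.7],[-0.1,0.5,1.0,0,0,0,-0.7],[-0.1,0.5,1.0,0,0,0,-0.7]]]}}

```text
clock: 8.08
tool_pos: [0.5591, -0.1331, 0.3424]
eef_rot: [-2.048, -2.381, 0.002]
wrist_force: [-5.0, -2.1, -3.6]
width: 0.0133
grasp_force: 21.8
```

Emit:
{"op": "apply_moves", "data": {"increments": [[[-0.1,0.3,0.5,0,0,0,-0.7],[-0.1,0.4,0.7,0,0,0,-0.7],[-0.1,0.4,0.7,0,0,0,-0.7]]]}}

```text
clock: 8.33
tool_pos: [0.5591, -0.1327, 0.3431]
eef_rot: [-2.048, -2.381, 0.002]
wrist_force: [-5.7, -1.8, -3.2]
width: 0.0129
grasp_force: 21.8
```

```bash
cat > f.py <<'E'
from h import *
F=[]
for _ in range(6): ctrl.get_image('side'); F.append(ctrl.get_state()['wrist_force'])
s=ctrl.get_state();print(np.mean(F,0).round(2),np.std(F,0).round(2),s['tool_pos'].round(4),s['clock'],s['joint_pos'].round(2))
E
python3 f.py
```

```text
[-4.93 -2.14 -2.93] [0.57 0.49 0.65] [ 0.559  -0.1328  0.343 ] 8.6333 [ 0.61  0.31 -0.54  1.66  0.17  1.22  0.18]
```

Emit:
{"op": "apply_moves", "data": {"increments": [[[-0.1,0.3,0.5,0,0,0,-0.7],[-0.1,0.6,1.0,0,0,0,-0.7],[-0.1,0.6,1.0,0,0,0,-0.7]]]}}

```text
clock: 8.88
tool_pos: [0.559, -0.1321, 0.3441]
eef_rot: [-2.048, -2.381, 0.002]
wrist_force: [-4.7, -2.1, -4.3]
width: 0.0132
grasp_force: 21.8
```

Emit:
{"op": "apply_moves", "data": {"increments": [[[-0.1,0.3,0.5,0,0,0,-0.7],[-0.1,0.6,1.0,0,0,0,-0.7],[-0.1,0.6,1.0,0,0,0,-0.7]]]}}

```text
clock: 9.13
tool_pos: [0.5589, -0.1315, 0.3451]
eef_rot: [-2.048, -2.381, 0.002]
wrist_force: [-4.7, -3.0, -3.8]
width: 0.0132
grasp_force: 21.8
```

Emit:
{"op": "apply_moves", "data": {"increments": [[[-0.1,0.4,0.5,0,0,0,-0.7],[-0.1,0.8,1.0,0,0,0,-0.7],[-0.1,0.8,1.0,0,0,0,-0.7]]]}}

```text
clock: 9.38
tool_pos: [0.5588, -0.1308, 0.3461]
eef_rot: [-2.048, -2.381, 0.002]
wrist_force: [-4.8, -2.0, -2.9]
width: 0.0137
grasp_force: 21.8
```

Emit:
{"op": "apply_moves", "data": {"increments": [[[-0.1,0.3,0.5,0,0,0,-0.7],[-0.1,0.6,1.0,0,0,0,-0.7],[-0.1,0.6,1.0,0,0,0,-0.7]]]}}

```text
clock: 9.63
tool_pos: [0.5586, -0.1302, 0.3471]
eef_rot: [-2.048, -2.381, 0.002]
wrist_force: [-5.5, -2.1, -3.4]
width: 0.0131
grasp_force: 21.8
```

Emit:
{"op": "apply_moves", "data": {"increments": [[[-0.1,0.3,0.5,0,0,0,-0.7],[-0.1,0.6,1.0,0,0,0,-0.7],[-0.1,0.6,1.0,0,0,0,-0.7]]]}}

```text
clock: 9.88
tool_pos: [0.5586, -0.1295, 0.3481]
eef_rot: [-2.048, -2.381, 0.002]
wrist_force: [-5.0, -2.3, -3.6]
width: 0.0129
grasp_force: 21.8
```

Emit:
{"op": "apply_moves", "data": {"increments": [[[-0.1,0.3,0.5,0,0,0,-0.7],[-0.1,0.6,1.0,0,0,0,-0.7],[-0.1,0.6,1.0,0,0,0,-0.7]]]}}

```text
clock: 10.13
tool_pos: [0.5584, -0.1289, 0.3491]
eef_rot: [-2.048, -2.381, 0.002]
wrist_force: [-4.8, -2.5, -3.6]
width: 0.0135
grasp_force: 21.8
```

Emit:
{"op": "apply_moves", "data": {"increments": [[[-0.1,0.4,0.5,0,0,0,-0.7],[-0.1,0.7,1.0,0,0,0,-0.7],[-0.1,0.7,1.0,0,0,0,-0.7]]]}}

```text
clock: 10.38
tool_pos: [0.5583, -0.1281, 0.3501]
eef_rot: [-2.048, -2.381, 0.002]
wrist_force: [-5.2, -1.6, -3.4]
width: 0.0135
grasp_force: 21.8
```

Emit:
{"op": "apply_moves", "data": {"increments": [[[-0.1,0.4,0.5,0,0,0,-0.7],[-0.1,0.7,1.0,0,0,0,-0.7],[-0.1,0.7,1.0,0,0,0,-0.7]]]}}

```text
clock: 10.63
tool_pos: [0.5582, -0.1274, 0.3511]
eef_rot: [-2.048, -2.381, 0.002]
wrist_force: [-5.5, -1.0, -3.7]
width: 0.0133
grasp_force: 21.8
```

Emit:
{"op": "apply_moves", "data": {"increments": [[[-0.1,0.4,0.5,0,0,0,-0.7],[-0.1,0.7,1.0,0,0,0,-0.7],[-0.1,0.7,1.0,0,0,0,-0.7]]]}}

```text
clock: 10.88
tool_pos: [0.5581, -0.1267, 0.352]
eef_rot: [-2.048, -2.381, 0.002]
wrist_force: [-5.3, -2.1, -3.6]
width: 0.0134
grasp_force: 21.8
```

Emit:
{"op": "apply_moves", "data": {"increments": [[[-0.1,0.4,0.5,0,0,0,-0.7],[-0.1,0.7,1.0,0,0,0,-0.7],[-0.1,0.7,1.0,0,0,0,-0.7]]]}}

```text
clock: 11.13
tool_pos: [0.558, -0.1261, 0.3528]
eef_rot: [-2.048, -2.381, 0.002]
wrist_force: [-4.3, -2.1, -4.6]
width: 0.0135
grasp_force: 21.6
```

```bash
python3 f.py
```

```text
[-4.74 -2.08 -5.36] [0.42 0.69 0.26] [ 0.558  -0.1262  0.3528] 11.4333 [ 0.6   0.3  -0.55  1.65  0.16  1.24  0.17]
```

Emit:
{"op": "apply_moves", "data": {"increments": [[[0,0.2,0.25,0,0,0,-0.7],[-0.1,0.4,0.5,0,0,0,-0.7],[-0.1,0.4,0.5,0,0,0,-0.7]]]}}

```text
clock: 11.68
tool_pos: [0.558, -0.1259, 0.3532]
eef_rot: [-2.048, -2.381, 0.002]
wrist_force: [-3.9, -3.4, -8.1]
width: 0.0131
grasp_force: 21.4
```

```bash
python3 f.py
```

```text
[-3.76 -3.36 -8.37] [0.24 0.66 0.46] [ 0.558  -0.1259  0.3532] 11.9833 [ 0.6   0.3  -0.55  1.65  0.16  1.24  0.17]
```

Buffer confirmed: force rises with lift. I'll back off 0.8 mm and compute the swing.

Emit:
{"op": "apply_moves", "data": {"increments": [[[0.0,-0.2,-0.4,0,0,0,-0.7],[0.1,-0.5,-0.8,0,0,0,-0.7],[0.1,-0.5,-0.8,0,0,0,-0.7]]]}}

```text
clock: 12.23
tool_pos: [0.5581, -0.1262, 0.3528]
eef_rot: [-2.048, -2.381, 0.001]
wrist_force: [-6.5, -2.6, -3.7]
width: 0.0131
grasp_force: 21.8
```

```bash
python3 f.py; cat > sw.py <<'E'
import numpy as np,sys
from scipy.spatial.transform import Rotation as R
y=np.radians(8.65); ph=np.radians(eval(sys.argv[1])); r=float(sys.argv[2])
k=lambda f:R.from_euler('z',y-f).apply([-16,-r,0])
for a,b in zip(ph[:-1],ph[1:]):
    print(round(np.degrees(a)),[list((k(a+(b-a)*i/5)-k(a)).round(1)[:2])+[round(-np.degrees((b-a)*i/5),1)] for i in range(1,6)])
E
python3 sw.py '[0,5,15,30,45,60,75,85]' 121.5
```

```text
[-6.09 -2.64 -5.08] [0.57 0.22 0.39] [ 0.558  -0.1261  0.3528] 12.5333 [ 0.6   0.3  -0.55  1.65  0.16  1.24  0.17]
0 [[np.float64(-2.1), np.float64(-0.0), np.float64(-1.0)], [np.float64(-4.3), np.float64(-0.0), np.float64(-2.0)], [np.float64(-6.4), np.float64(0.0), np.float64(-3.0)], [np.float64(-8.6), np.float64(0.1), np.float64(-4.0)], [np.float64(-10.7), np.float64(0.3), np.float64(-5.0)]]
5 [[np.float64(-4.3), np.float64(0.4), np.float64(-2.0)], [np.float64(-8.5), np.float64(0.9), np.float64(-4.0)], [np.float64(-12.7), np.float64(1.5), np.float64(-6.0)], [np.float64(-16.9), np.float64(2.3), np.float64(-8.0)], [np.float64(-21.1), np.float64(3.3), np.float64(-10.0)]]
15 [[np.float64(-6.2), np.float64(1.7), np.float64(-3.0)], [np.float64(-12.3), np.float64(3.7), np.float64(-6.0)], [np.float64(-18.3), np.float64(6.1), np.float64(-9.0)], [np.float64(-24.1), np.float64(8.7), np.float64(-12.0)], [np.float64(-29.8), np.float64(11.6), np.float64(-15.0)]]
30 [[np.float64(-5.5), np.float64(3.2), np.float64(-3.0)], [np.float64(-10.9), np.float64(6.8), np.float64(-6.0)], [np.float64(-16.1), n
[... 308 characters left out ...]
loat64(-9.0)], [np.float64(-16.5), np.float64(19.6), np.float64(-12.0)], [np.float64(-20.0), np.float64(25.0), np.float64(-15.0)]]
60 [[np.float64(-3.2), np.float64(5.6), np.float64(-3.0)], [np.float64(-6.1), np.float64(11.3), np.float64(-6.0)], [np.float64(-8.6), np.float64(17.2), np.float64(-9.0)], [np.float64(-10.9), np.float64(23.2), np.float64(-12.0)], [np.float64(-12.8), np.float64(29.3), np.float64(-15.0)]]
75 [[np.float64(-1.1), np.float64(4.1), np.float64(-2.0)], [np.float64(-2.1), np.float64(8.3), np.float64(-4.0)], [np.float64(-2.9), np.float64(12.5), np.float64(-6.0)], [np.float64(-3.6), np.float64(16.7), np.float64(-8.0)], [np.float64(-4.1), np.float64(21.0), np.float64(-10.0)]]
```

Emit:
{"op": "apply_moves", "data": {"increments": [[[0,-0.2,-0.3,0,0,0,-0.7],[-0.5,-0.2,-0.3,0,0,-0.3,-0.7],[-1.0,-0.2,-0.3,0,0,-0.5,-0.7],[-1.5,-0.2,-0.3,0,0,-0.7,-0.7],[-2.0,-0.2,-0.3,0,0,-1,-0.7]]]}}

```text
clock: 12.95
tool_pos: [0.5569, -0.126, 0.3531]
eef_rot: [2.068, 2.363, 0.002]
wrist_force: [2.1, -1.6, -7.0]
width: 0.013
grasp_force: 21.6
```

```bash
python3 f.py
```

```text
[ 1.79 -1.29 -6.54] [0.74 0.39 0.37] [ 0.5566 -0.1261  0.353 ] 13.25 [ 0.6   0.3  -0.54  1.65  0.16  1.24  0.16]
```

Emit:
{"op": "apply_moves", "data": {"increments": [[[0,-0.2,-0.4,0,0,0,-0.7],[0,-0.5,-0.8,0,0,0,-0.7],[-0.5,-0.5,-0.8,0,0,-0.2,-0.7],[-1,-0.5,-0.8,0,0,-0.5,-0.7],[-1,-0.5,-0.8,0,0,-0.5,-0.7]]]}}

```text
clock: 13.67
tool_pos: [0.5554, -0.1265, 0.3523]
eef_rot: [2.08, 2.355, 0.0]
wrist_force: [-0.2, 1.1, -0.4]
width: 0.0133
grasp_force: 22.1
```

```bash
python3 f.py
```

```text
[ 0.27  0.39 -1.33] [0.63 0.58 0.67] [ 0.5554 -0.1267  0.3521] 13.9667 [ 0.6   0.29 -0.54  1.66  0.16  1.23  0.15]
```

Emit:
{"op": "apply_moves", "data": {"increments": [[[-0.6,0,0,0,0,-0.3,-0.7],[-1.2,0,0,0,0,-0.6,-0.7],[-1.8,0,0,0,0,-0.9,-0.7],[-2.4,0,0,0,0,-1.2,-0.7],[-3,0,0,0,0,-1.5,-0.7]]]}}

```text
clock: 14.38
tool_pos: [0.5523, -0.1267, 0.352]
eef_rot: [-2.11, -2.327, -0.0]
wrist_force: [-0.3, 1.2, -1.3]
width: 0.0132
grasp_force: 22.1
```

Emit:
{"op": "apply_moves", "data": {"increments": [[[-1.5,0,0,0,0,-0.7,-0.7],[-3,0,0,0,0,-1.4,-0.7],[-4.5,0.1,0,0,0,-2.1,-0.7],[-6,0.2,0,0,0,-2.8,-0.7],[-8,0.3,0,0,0,-3.7,-0.7]]]}}

```text
clock: 14.8
tool_pos: [0.5443, -0.1263, 0.352]
eef_rot: [-2.185, -2.257, -0.0]
wrist_force: [0.1, 0.9, -1.2]
width: 0.0133
grasp_force: 22.1
```

```bash
python3 f.py; python3 sw.py '[6.5,17,30,45,60,75,85]' 121.5
```

```text
[-0.49  2.04 -1.84] [0.48 0.39 0.38] [ 0.5444 -0.1263  0.3519] 15.1 [ 0.6   0.27 -0.53  1.69  0.14  1.23  0.07]
6 [[np.float64(-4.5), np.float64(0.5), np.float64(-2.1)], [np.float64(-8.9), np.float64(1.2), np.float64(-4.2)], [np.float64(-13.3), np.float64(2.0), np.float64(-6.3)], [np.float64(-17.7), np.float64(3.0), np.float64(-8.4)], [np.float64(-22.0), np.float64(4.1), np.float64(-10.5)]]
17 [[np.float64(-5.3), np.float64(1.6), np.float64(-2.6)], [np.float64(-10.5), np.float64(3.5), np.float64(-5.2)], [np.float64(-15.7), np.float64(5.6), np.float64(-7.8)], [np.float64(-20.7), np.float64(8.0), np.float64(-10.4)], [np.float64(-25.7), np.float64(10.6), np.float64(-13.0)]]
30 [[np.float64(-5.5), np.float64(3.2), np.float64(-3.0)], [np.float64(-10.9), np.float64(6.8), np.float64(-6.0)], [np.float64(-16.1), np.float64(10.6), np.float64(-9.0)], [np.float64(-21.0), np.float64(14.6), np.float64(-12.0)], [np.float64(-25.8), np.float64(19.0), np.float64(-15.0)]]
45 [[np.float64(-4.5), np.float64(4.6), np.float64(-3.0)], [np.float64(-8.8), np.float64(9.4), np.float64(-6.0)], [np.float64(-12.8), np.float64(14.4), np.float64(-9.0)], [np.float64(-16.5), np.float64(19.6), np.float64(-12.0)], [np.float64(-20.0), np.float64(25.0), np.float64(-15.0)]]
60 [[np.float64(-3.2), np.float64(5.6), np.float64(-3.0)], [np.float64(-6.1), np.float64(11.3), np.float64(-6.0)], [np.float64(-8.6), np.float64(17.2), np.float64(-9.0)], [np.float64(-10.9), np.float64(23.2), np.float64(-12.0)], [np.float64(-12.8), np.float64(29.3), np.float64(-15.0)]]
75 [[np.float64(-1.1), np.float64(4.1), np.float64(-2.0)], [np.float64(-2.1), np.float64(8.3), np.float64(-4.0)], [np.float64(-2.9), np.float64(12.5), np.float64(-6.0)], [np.float64(-3.6), np.float64(16.7), np.float64(-8.0)], [np.float64(-4.1), np.float64(21.0), np.float64(-10.0)]]
```

Emit:
{"op": "apply_moves", "data": {"increments": [[[-4.5,0.5,0,0,0,-2.1,-0.7],[-8.9,1.2,0,0,0,-4.2,-0.7],[-13.3,2.0,0,0,0,-6.3,-0.7],[-17.7,3.0,0,0,0,-8.4,-0.7],[-22,4.1,0,0,0,-10.5,-0.7]]]}}

```text
clock: 15.52
tool_pos: [0.5224, -0.1222, 0.352]
eef_rot: [2.383, 2.047, 0.001]
wrist_force: [2.4, 2.3, -3.0]
width: 0.0135
grasp_force: 22.0
```

Emit:
{"op": "apply_moves", "data": {"increments": [[[-5.3,1.6,0,0,0,-2.6,-0.7],[-10.5,3.5,0,0,0,-5.2,-0.7],[-15.7,5.6,0,0,0,-7.8,-0.7],[-20.7,8.0,0,0,0,-10.4,-0.7],[-25.7,10.6,0,0,0,-13,-0.7]]]}}

```text
clock: 15.93
tool_pos: [0.4968, -0.1114, 0.3521]
eef_rot: [2.599, 1.764, 0.002]
wrist_force: [2.8, 2.6, -3.3]
width: 0.0135
grasp_force: 21.9
```

```bash
python3 f.py
```

```text
[ 1.96  3.6  -3.47] [0.43 0.65 0.51] [ 0.497  -0.1116  0.352 ] 16.2333 [ 0.6   0.15 -0.5   1.81  0.08  1.2  -0.31]
```

Emit:
{"op": "apply_moves", "data": {"increments": [[[-5.5,3.2,0,0,0,-3,-0.7],[-10.9,6.8,0,0,0,-6,-0.7],[-16.1,10.6,0,0,0,-9,-0.7],[-21,14.6,0,0,0,-12,-0.7],[-25.8,19,0,0,0,-15,-0.7]]]}}

```text
clock: 16.65
tool_pos: [0.4713, -0.0924, 0.3521]
eef_rot: [2.807, 1.41, 0.003]
wrist_force: [6.9, 4.1, -6.3]
width: 0.0134
grasp_force: 21.7
```

Emit:
{"op": "apply_moves", "data": {"increments": [[[-4.5,4.6,0,0,0,-3,-0.7],[-8.8,9.4,0,0,0,-6,-0.7],[-12.8,14.4,0,0,0,-9,-0.7],[-16.5,19.6,0,0,0,-12,-0.7],[-20,25,0,0,0,-15,-0.7]]]}}

```text
clock: 17.07
tool_pos: [0.4517, -0.0673, 0.3522]
eef_rot: [2.967, 1.031, 0.005]
wrist_force: [11.5, 4.1, -8.9]
width: 0.0134
grasp_force: 21.4
```

```bash
python3 f.py
```

```text
[ 8.34  4.86 -8.19] [0.69 0.61 0.39] [ 0.4518 -0.0674  0.3522] 17.3667 [ 0.56  0.03 -0.51  1.93  0.01  1.18 -0.86]
```

Emit:
{"op": "apply_moves", "data": {"increments": [[[-2.4,5.6,-0.4,0,0,-3,-0.7],[-5.0,11.3,-0.8,0,0,-6,-0.7],[-7.5,17.2,-1,0,0,-9,-0.7],[-9.8,23.2,-1,0,0,-12,-0.7],[-11.6,29.3,-1,0,0,-15,-0.7]]]}}

```text
clock: 17.78
tool_pos: [0.4398, -0.0389, 0.3516]
eef_rot: [3.076, 0.634, 0.003]
wrist_force: [3.0, -0.6, -1.8]
width: 0.0132
grasp_force: 22.1
```

Emit:
{"op": "apply_moves", "data": {"increments": [[[-0.8,4.1,0,0,0,-2,-0.7],[-1.5,8.3,0,0,0,-4,-0.7],[-2.1,12.5,0,0,0,-6,-0.7],[-2.7,16.7,0,0,0,-8,-0.7],[-3.1,21,0,0,0,-10,-0.7]]]}}

```text
clock: 18.2
tool_pos: [0.4364, -0.0182, 0.3515]
eef_rot: [3.119, 0.364, -0.0]
wrist_force: [-3.2, -0.7, 1.9]
width: 0.0132
grasp_force: 22.5
```

```bash
python3 f.py
```

```text
[-3.05 -0.72  3.24] [0.8  0.58 0.56] [ 0.4362 -0.018   0.3512] 18.5 [ 0.51 -0.02 -0.57  1.98 -0.01  1.18 -1.38]
```

Emit:
{"op": "apply_moves", "data": {"increments": [[[-1.7,-0.4,-2.4,0,0,0,-0.7],[-3.3,-0.8,-4.8,0,0,0,-0.7],[-4.8,-1.2,-7.2,0,0,0,-0.7],[-6.1,-1.5,-9.6,0,0,0,-0.7],[-7.3,-1.8,-12,0,0,0,-0.7]]]}}

```text
clock: 18.92
tool_pos: [0.4289, -0.0193, 0.3389]
eef_rot: [3.12, 0.367, 0.001]
wrist_force: [-1.5, -0.4, 3.5]
width: 0.0133
grasp_force: 22.6
```

```bash
python3 f.py
```

```text
[-0.42 -0.58  1.96] [0.58 0.48 1.  ] [ 0.429  -0.0192  0.339 ] 19.2167 [ 0.52 -0.02 -0.56  2.01 -0.01  1.15 -1.38]
```

Emit:
{"op": "apply_moves", "data": {"increments": [[[0,0,0,0,0,0,-0.6],[0,0,0,0,0,0,-0.5],[0,0,0,0,0,0,-0.3],[0,0,0,0,0,0,-0.2],[0,0,0,0,0,0,-0.2]]]}}

```text
clock: 19.63
tool_pos: [0.4289, -0.0192, 0.3389]
eef_rot: [-3.12, -0.367, 0.0]
wrist_force: [-0.3, -0.1, 0.5]
width: 0.0341
grasp_force: 0.0
```

Emit:
{"op": "apply_moves", "data": {"increments": [[[0,0,10,0,0,0,-0.2],[0,0,25,0,0,0,-0.2],[0,0,45,0,0,0,-0.2],[0,0,65,0,0,0,-0.2],[0,0,80,0,0,0,-0.2]]]}}

```text
clock: 20.05
tool_pos: [0.429, -0.0191, 0.4214]
eef_rot: [3.12, 0.367, 0.002]
wrist_force: [0.2, -0.9, -0.1]
width: 0.0345
grasp_force: 0.0
```

```bash
python3 f.py; python3 - <<'E'
from h import *
a,b,c=[ctrl.get_image(n)['image'] for n in('side','top','wrist')]
cv2.imwrite('pics/end.png',np.hstack([cv2.resize(a[130:280,150:350],(400,300)),cv2.resize(c,(400,300))]))
E
```

```text
[0.36 0.15 0.37] [0.48 0.41 1.47] [ 0.4287 -0.0193  0.4185] 20.35 [ 0.53 -0.09 -0.55  1.89 -0.05  1.33 -1.34]
```

View pics/end.png

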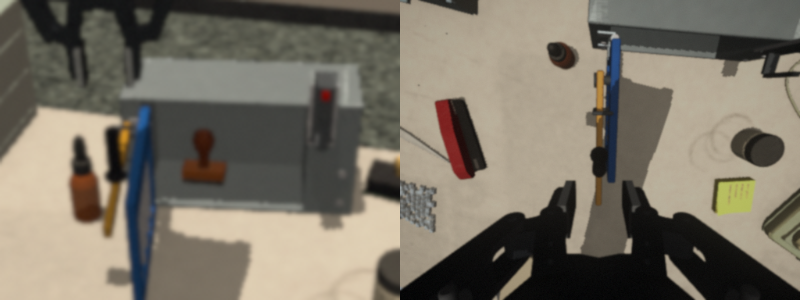

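The end view shows the gate square to the locker, with the bar lying along it at rest. The gripper is clear, and the stamp, bottle and jar look undisturbed.

```bash
python3 -c "
from cell import ctrl; print(ctrl.job_done())"
```

```text
the job is handed in; nothing more can be done
None
```

The job is handed in: the gate stands open at about 85°, the bar is lowered to rest and the gripper is clear, with the stamp, bottle and jar unmoved in the last picture (the black weight was barely in view); the hand-in returned no verdict.

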